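# Start the screw of a plywood glue press

## Robot

A 6-joint arm with a two-finger parallel gripper is mounted at the origin on the work surface. World frame = base frame: x ahead of the robot, y to its left, z up, the work surface at z = 0. Lengths are in m, angles in degrees, forces in N, time in s.
With the tool pointing down it reaches from about 0.35 to 0.875 m from the base axis. Payload 4.2 kg.
Tool frame: the origin (TCP) lies on the front face of the gripper's body, between the roots of the fingers; the fingertips stand 70 mm ahead of it and the grasp point (between the pads) lies 51 mm ahead of it; z points along the fingers, y is the line along which they close (so a half turn about z gives the same grasp; the last joint's range is limited). The gripper opens to 87 mm and grips with 3 to 60 N. Pads are 19 mm wide; open, the fingers measure 117 mm over their backs; the gripper's body (75 mm by 190 mm) begins 51 mm behind the grasp point.
Start: joints at [90.39, 22.042, 0.453, 0, -68.411, -14.817], TCP at [0.156, 0.605, 0.292] pointing down, gripper open.
Joint ranges: [-179.83, 179.83], [-69.29, 118.12], [-61.27, 80.66], [-181.25, 117.63], [-171.15, -9.14], [-177.46, 177.46]. Speed limits (degrees/s): [159.86, 159.86, 180, 180, 180, 180].

## Interface

Orientations are given as a 3x3 rotation matrix whose columns are the frame's x, y, z axes.
In Python, from station import r gives the robot as it stands.
- The arm moves only by the shell command python3 -m pendant 'ROWS' [OPENING]. ROWS is JSON, a list of rows, each a list of 2 entries, a list of its own where there are three numbers: the shift along the tool's x, y, z in mm, then the turn, a rotation vector about the tool's x, y, z in rad. A call has 1 to 10 rows; each row is the pose to reach, as a shift and turn from the pose commanded when the call began, along the tool's axes at that moment; what a row does not reach only later rows make up. A row lasts 1/10 s, in which the tool goes at most 50 mm and 8.59 degrees, less where a joint would pass 70% of its speed; a pose out of reach is approached as far as the arm can. A call with a gripper value outside its range is refused whole. OPENING is the opening, from 0 (shut) to 1 (fully open), set as the call begins (- or left out, the last holds). The fingers move at their own pace and stop on an object; the grip force is fixed at half the most. Time passes only in rows, so rows that repeat a pose let the fingers close. It gives the time, the measured TCP pose, the force, the opening and the grip force at its end, in the units of the state.
- r.sense(): the state, without advancing time (a new reading comes with each control period).
- r.capture(name): name is "side" or "top" or "wrist"; returns a dict with "frame" (420x560x3 uint8, red, green, blue), "vertical_fov" (degrees; the focal length in pixels is half the picture's height over the tangent of half this angle, whatever the lens; pixels are square), "cx", "cy" (the principal point, pixels), "distortion" ([k1, k2, p1, p2, k3] as OpenCV has them; the pictures are not rectified), "rvec" (rotation vector, rad) and "tvec" (3), from world to camera coordinates, as OpenCV has them. Camera axes: x right, y down, z forward; pixel columns grow to the right and rows downward; lengths in m; the calibration is good to about 2 mm. A picture is of the moment at which its call begins. There is no depth.
- r.finish_job(): hands the job in; it is judged then, once.
The state is a dict: "time_s": time; "joints": joint angles; "joint_velocities": joint speeds; "effort": joint torques, N m; "tcp_pos": TCP position; "ee_rot": TCP orientation; "wrist_force": force on the tool from outside, world axes, zero at the start; "moment": the same for the moment, N m; "gripper_width": opening from 0.0 (shut) to 1.0 (fully open); "gripper_force": force on a finger pad.
Only numpy, scipy, OpenCV 4.12 (cv2) and the standard library are available. Lean on these libraries where they do the work, as an engineer would, in place of code of your own. Each camera call takes 0.05 s, during which the arm holds its last target. There are 200 camera calls.

## Task

The crank screw of the small glue press stands in its threaded boss with the thread not yet caught. Turn it backward (counter-clockwise seen from above) by its crank until you feel it drop into the thread, then turn it forward (clockwise) one full turn from there, and finish while holding the crank's upright grip between the fingers with the screw so started. Leave the can, the jar and the plywood frame on the bench where they are.

Things in the scene. Friction and masses are not known exactly. Their poses are not given: they have to be found in the camera images.
- grip: upright wooden grip on the outer end of the press's steel crank: plain cylinder, 18 mm diameter, 50 mm tall; origin at its centre, 29 mm above the crank arm's top. It circles the vertical screw axis at 45 mm radius and rises and sinks with the screw. It spins freely on its pin: its yaw means nothing. Nothing else stands above the crank arm
- crank_hub (a point): point on the vertical screw axis, centre of the crank hub's top face (hub 34 mm diameter). The crank arm (20 mm wide, 10 thick) runs from here to the grip, its top 3 mm below this point. Rises and sinks with the screw; about 223 mm above the bench just after the drop into the thread
- feed (a joint): how far the screw has gone down, m, positive down; 0 just after the drop into the thread. Right-hand thread, 10 mm pitch. Starts between -0.0075 and -0.0025. Turning backward (counter-clockwise from above) raises it 10 mm per turn to about -0.0095, where it falls to within 0.8 mm of 0. Then forward feeds it down 10 mm per turn: 0.010 after one turn; travel ends at about 1.4 turns
- boss_mouth (a point): centre of the top of the steel boss (56 mm diameter, 51 mm tall), fixed, on the screw axis, 186 mm above the bench. Inside is the thread. Its end, where the screw drops by its own weight (6 to 8 N), lies 95 to 250 degrees backward of the start, unmarked; at most 40 degrees past it backward turning meets a firm stop. Turned forward before the drop, the screw binds on a stop
- screw: the steel screw with hub, arm and crank pin in one piece, 45 mm crank radius; its x axis points along the arm to the grip, z up; origin on the axis, 88 mm below the hub's top face. Turning it takes 1 to 2 N at the grip and it stays where it is left. It rises and falls freely while its grip is pushed sideways by shut fingers; a firm pinch can hold it up
- press: glue press, fixed: plywood base 170 x 250 x 18 mm, origin at the centre of its underside, long side along its y; two posts at y = +-97 mm carry a plywood beam 70 x 240 mm, top 135 mm above the bench (post nuts up to 147 mm), with the boss on its middle. Panels lie on the base well below the screw's foot
- can: bystander, drinks can standing on the bench, 54 mm diameter, 105 mm tall, origin at the centre of its underside
- jar: bystander, small glass jar with a white cap standing on the bench, 52 mm diameter, 85 mm tall, origin at the centre of its underside
- frame: bystander, flat plywood frame with one crossbar lying on the bench, 110 x 80 x 6 mm, origin at the centre of its underside

How it is judged (in metres and radians):
On the way, in this order (a step that is already met when the one before it is completed fails the run):
1. the screw is turned backward up to the end of the thread (raised to within about 1 mm of the drop) (value of joint feed below -0.0084 m), for 0.05 s.
2. the screw has dropped into the thread (value of joint feed between -0.0012 and 0.004 m), for 0.1 s.
3. the screw is turned forward one full turn (within about 45 degrees) (value of joint feed between 0.0082 and 0.0118 m), for 0.2 s.
At the end, for the whole second after the job is handed in: the screw is one full turn into the thread (feed between 8.2 and 11.8 mm), at rest, and the fingers still grip the crank's upright grip (more than 3 N, with the grasp point within 35 mm of the grip's centre and 15 mm of its axis); can, jar and frame within 20 mm of where they stood (all of step 3 and contact force between the fingers and grip above 3 N and distance between the grasp point and grip below 0.035 m and horizontal distance between the grasp point and grip below 0.015 m and linear speed of grip below 0.01 m/s and distance of each of can, jar, frame from where it was at the start of the episode below 0.02 m); the arm keeps its last pose, push and grip.
It fails at once if the screw is turned in far beyond one turn (feed over 13.5 mm) (value of joint feed above 0.0135 m).
It fails at once if can, jar or frame is knocked about (distance of any of can, jar, frame from where it was at the start of the episode above 0.03 m).
It also fails if it takes over 72 s, if anything falls off the work surface, if the arm or the gripper's body presses on something with over 40 N, if the wrist force passes 120 N, or if a joint passes its speed limit or range.

## Working session

There is one attempt and no reset: what is moved stays moved. The work goes in short steps, Python scripts to look and compute and a shell command to move; the robot and the scene stay as the last step left them, time stands still between calls to the robot, and variables do not carry over. Pictures are saved under pics/ and viewed, at most 10 in all, crops included, and the job is handed in when it is done.

```bash
mkdir -p pics; cat > h.py <<'E'
import cv2,numpy as np
from station import r
def cap(n,f=None):
    c=r.capture(n); h=c["frame"].shape[0]
    fl=h/2/np.tan(np.radians(c["vertical_fov"])/2)
    c["K"]=np.array([[fl,0,c["cx"]],[0,fl,c["cy"]],[0,0,1.]])
    c["D"]=np.array(c["distortion"]);c["rv"]=np.array(c["rvec"],float);c["tv"]=np.array(c["tvec"],float)
    if f: cv2.imwrite("pics/"+f,c["frame"][:,:,::-1])
    return c
def ray(c,uv):
    p=cv2.undistortPoints(np.array([[uv]],float),c["K"],c["D"])[0,0]
    R=cv2.Rodrigues(c["rv"])[0]
    return -R.T@c["tv"].ravel(), R.T@np.array([p[0],p[1],1])
def onz(c,uv,z):
    o,d=ray(c,uv); return o+d*(z-o[2])/d[2]
def proj(c,P): return cv2.projectPoints(np.array(P,float).reshape(-1,3),c["rv"],c["tv"],c["K"],c["D"])[0].reshape(-1,2)
E
python3 - <<'E'
from h import *
a=cap("side","s1.png");b=cap("top","t1.png")
s=r.sense();print(s["tcp_pos"],s["ee_rot"],s["time_s"],s["wrist_force"])
for c in(a,b):print(ray(c,(280,210)))
E
```

```text
[0.15557817 0.60490184 0.29128373] [[ 9.68430040e-01 -2.49285167e-01 -4.04029150e-04]
 [-2.49285479e-01 -9.68428139e-01 -1.92062241e-03]
 [ 8.75094800e-05  1.96070704e-03 -9.99998074e-01]] 0.1 [-0.22195274  0.48347965 -0.35647164]
(array([ 0.18998618, -0.8351311 ,  1.10669466]), array([ 0.30794596,  0.63357437, -0.70985824]))
(array([0.50539165, 0.04305929, 1.18004082]), array([ 0.11491856, -0.00924219, -0.99336791]))
```

View pics/s1.png

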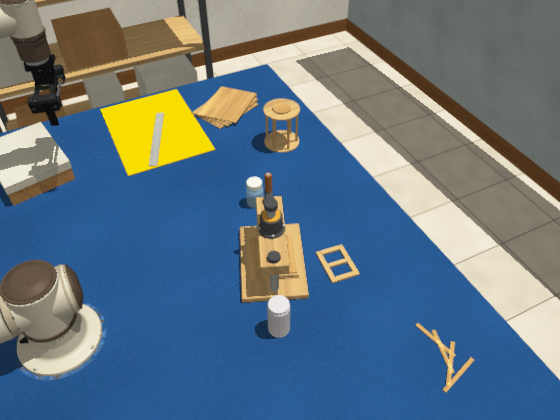

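View pics/t1.png

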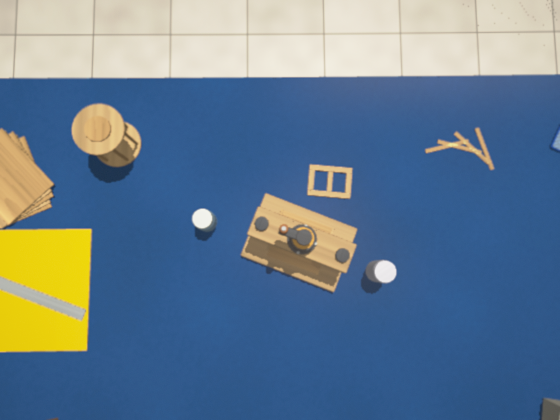

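The side view shows the grip near (268,183) and the hub near (270,203). The top view shows the grip near (283,231) and the hub near (305,237). I'll enlarge both.

```bash
python3 - <<'E'
from h import *
a=cv2.imread("pics/s1.png")[160:250,225:315];b=cv2.imread("pics/t1.png")[200:290,255:345]
cv2.imwrite("pics/z.png",cv2.resize(np.hstack([a,b]),None,fx=4.4,fy=4.4,interpolation=cv2.INTER_CUBIC))
E
```

```text
(no output)
```

View pics/z.png

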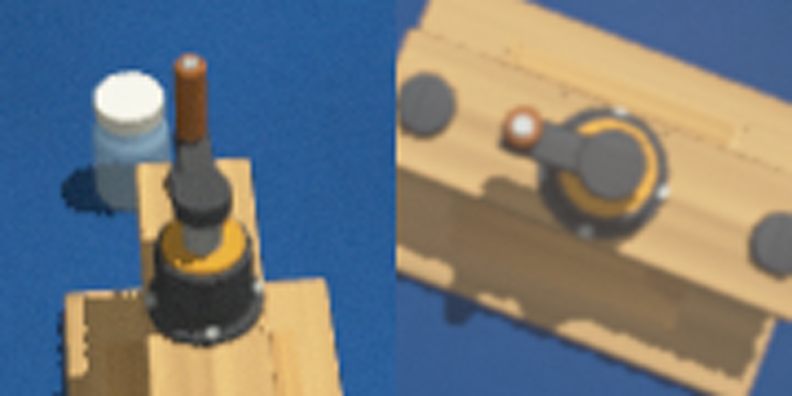

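The grip's top sits at (268.2,174.5) in the side view and (283.6,228.6) in the top view. The hub top is at (270.5,202.5) and (304.1,237.3).

```bash
python3 - <<'E'
from h import *
a=cap("side");b=cap("top")
def tri(u,v):
    o1,d1=ray(a,u);o2,d2=ray(b,v)
    t=np.linalg.lstsq(np.c_[d1,-d2],o2-o1,rcond=None)[0]
    p,q=o1+t[0]*d1,o2+t[1]*d2;return (p+q)/2,np.linalg.norm(p-q)
g=tri((268.2,174.5),(283.6,228.6));h=tri((270.5,202.5),(304.1,237.3))
print(g,h)
gz=onz(b,(283.6,228.6),.279);hz=onz(b,(304.1,237.3),.228);d=gz-hz
print(gz,hz,np.linalg.norm(d[:2]),np.degrees(np.arctan2(d[1],d[0])))
print("nuts",onz(b,(262,223),.147),onz(b,(342.5,255.5),.147),"can,jar",onz(b,(382,272),.105),onz(b,(203,219),.085))
s=r.sense();print(np.array(s["ee_rot"]).T@(gz-np.array(s["tcp_pos"]))*1000)
E
```

```text
(array([0.57560816, 0.02713997, 0.2760224 ]), np.float64(0.004789216395097163)) (array([ 0.56077158, -0.01556377,  0.22602783]), np.float64(0.004184656930741891))
[0.57313261 0.02802475 0.279     ] [ 0.55869605 -0.0147093   0.228     ] 0.04510668831065142 71.33383396815667
nuts [0.59602604 0.07393505 0.147     ] [ 0.52210919 -0.10416182  0.147     ] can,jar [ 0.48423918 -0.19998755  0.105     ] [0.61222548 0.21537336 0.085     ]
[548.11938638 454.73915327  13.24111837]
```

Radius 45.1 mm and hub height 226 mm agree with what was given, so I'm moving above the grip.

```bash
python3 -m pendant '[[[0,0,-50],[0,0,0]],[[36,30,-90],[0,0,0]],[[72,60,-95],[0,0,0]],[[108,90,-95],[0,0,0]],[[144,120,-95],[0,0,0]],[[180,150,-95],[0,0,0]],[[216,180,-95],[0,0,0]],[[252,210,-95],[0,0,0]],[[288,240,-95],[0,0,0]],[[324,270,-95],[0,0,0]]]' 1
python3 -m pendant '[[[36,30,0],[0,0,0]],[[72,60,0],[0,0,0]],[[108,90,0],[0,0,0]],[[144,120,0],[0,0,0]],[[180,150,0],[0,0,0]],[[204,170,0],[0,0,0]],[[224,185,0],[0,0,0]],[[224,185,0],[0,0,0]],[[224,185,0],[0,0,0]],[[224,185,0],[0,0,0]]]'
python3 - <<'E'
from h import *
w=cap("wrist","w1.png")
s=r.sense();R=np.array(s["ee_rot"]);t=np.array(s["tcp_pos"]);print(t,s["joints"],s["wrist_force"])
print("exp px",proj(w,[[.5735,.028,.279],[.5595,-.015,.228]]))
E
```

```text
time_s: 1.2
tcp_pos: [0.4028, 0.2612, 0.3874]
ee_rot: [[0.969, -0.249, 0.0], [-0.249, -0.969, 0.0], [0.0, -0.0, -1.0]]
wrist_force: [0.5, 0.5, -0.1]
gripper_width: 0.997
gripper_force: 0.0
time_s: 2.2
tcp_pos: [0.5726, 0.0287, 0.3873]
ee_rot: [[0.969, -0.248, -0.0], [-0.248, -0.969, 0.0], [-0.0, -0.0, -1.0]]
wrist_force: [0.2, 0.1, 0.3]
gripper_width: 0.999
gripper_force: 0.0
[0.57251075 0.02888112 0.38746698] [ 1.90704639e+01  1.40559094e+01  2.52296923e+00 -9.67999185e-03
 -7.84546299e+01  5.65791017e+01] [-0.32403599  0.23680712  0.07122419]
exp px [[277.96077039 235.49732745]
 [328.77427921 217.39942029]]
```

View pics/w1.png

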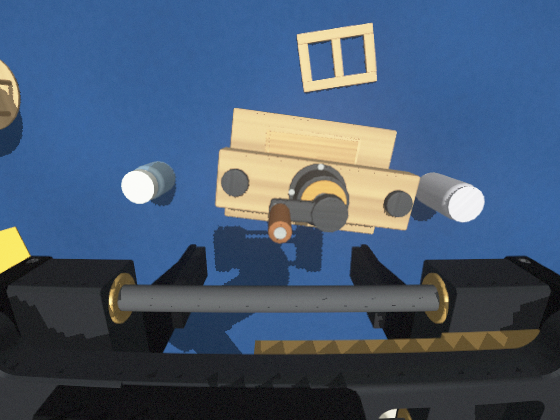

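The wrist view shows the grip top at (280.5,232) and the hub top at (330,213), 3–4 px from where I predicted.

```bash
python3 - <<'E'
from h import *
w=cap("wrist")
g=onz(w,(280.5,232),.278);h=onz(w,(330,213),.227);d=(g-h)[:2]
print(g,h,np.linalg.norm(d),np.degrees(np.arctan2(d[1],d[0])))
s=r.sense();R=np.array(s["ee_rot"]);t=np.array(s["tcp_pos"])
print(R.T@(np.r_[g[:2],.305]-t)*1000)
E
```

```text
[0.57521522 0.02586267 0.278     ] [ 0.56287751 -0.01679578  0.227     ] 0.044406783476287966 73.86902526239356
[ 3.35677507  2.34792682 82.58160686]
```

```bash
python3 -m pendant '[[[3,2,20],[0,0,0]],[[3,2,40],[0,0,0]],[[3,2,60],[0,0,0]],[[3,2,75],[0,0,0]],[[3,2,82],[0,0,0]],[[3,2,82],[0,0,0]]]' 0.4
python3 -m pendant '[[[0,0,0],[0,0,0]],[[0,0,0],[0,0,0]],[[0,0,0],[0,0,0]],[[0,0,0],[0,0,0]],[[0,0,0],[0,0,0]],[[0,0,0],[0,0,0]]]' 0.1
python3 - <<'E'
from h import *
s=r.sense();print(s["tcp_pos"],s["moment"],s["wrist_force"])
t=np.array(s["tcp_pos"]);c=np.array([.561,-.016]);d=t[:2]-c;print(np.linalg.norm(d),np.degrees(np.arctan2(d[1],d[0])))
E
```

```text
time_s: 2.9
tcp_pos: [0.5749, 0.0259, 0.3047]
ee_rot: [[0.969, -0.248, -0.002], [-0.248, -0.969, -0.0], [-0.001, 0.001, -1.0]]
wrist_force: [1.2, -0.2, 0.1]
gripper_width: 0.539
gripper_force: 0.0
time_s: 3.5
tcp_pos: [0.5762, 0.0262, 0.306]
ee_rot: [[0.969, -0.249, 0.003], [-0.249, -0.969, 0.001], [0.003, -0.002, -1.0]]
wrist_force: [1.3, 5.2, 1.8]
gripper_width: 0.197
gripper_force: 30.0
[0.57623617 0.02618076 0.30602968] [ 1.34766246 -0.4577944   0.0279316 ] [1.28663117 5.21896753 1.80353714]
0.04484815531381934 70.1397018792349
```

```bash
cat > rows.py <<'E'
# deltas in tool axes (mm) from grip angle a0, in steps of st deg, n rows
import sys,numpy as np
a0,st,n=map(float,sys.argv[1:4])
R2=np.array([[.969,-.249],[-.249,-.969]])
f=lambda a:45*np.array([np.cos(np.radians(a)),np.sin(np.radians(a))])
for i in range(1,int(n)+1):
    d=R2.T@(f(a0+i*st)-f(a0));print(a0+i*st,np.round(d,1),round(-10*i*st/360,2))
E
python3 rows.py 71 6 5
```

```text
77.0 [-4.7 -0.1] -0.17
83.0 [-9.4  0.2] -0.33
89.0 [-14.    1.1] -0.5
95.0 [-18.6   2.4] -0.67
101.0 [-22.9   4.2] -0.83
```

```bash
python3 -m pendant '[[[-4.7,-0.1,-0.2],[0,0,0]],[[-9.4,0.2,-0.3],[0,0,0]],[[-14,1.1,-0.5],[0,0,0]],[[-18.6,2.4,-0.7],[0,0,0]],[[-22.9,4.2,-0.8],[0,0,0]],[[-22.9,4.2,-0.8],[0,0,0]],[[-22.9,4.2,-0.8],[0,0,0]]]'; python3 rows.py 101 6 5
```

```text
time_s: 4.2
tcp_pos: [0.5518, 0.0274, 0.3067]
ee_rot: [[0.969, -0.249, -0.001], [-0.249, -0.969, 0.001], [-0.001, -0.0, -1.0]]
wrist_force: [-2.5, 5.1, 5.2]
gripper_width: 0.202
gripper_force: 30.0
107.0 [-4.1  2.2] -0.17
113.0 [-8.   4.9] -0.33
119.0 [-11.6   8. ] -0.5
125.0 [-14.9  11.4] -0.67
131.0 [-17.7  15.1] -0.83
```

```bash
python3 -m pendant '[[[-4.1,2,-0.6],[0,0,0]],[[-8,4.5,-0.8],[0,0,0]],[[-11.6,7.6,-1],[0,0,0]],[[-14.9,11,-1.2],[0,0,0]],[[-17.7,14.7,-1.3],[0,0,0]],[[-17.7,14.7,-1.3],[0,0,0]],[[-17.7,14.7,-1.3],[0,0,0]]]'; python3 rows.py 131 6 5
```

```text
time_s: 4.9
tcp_pos: [0.5305, 0.0161, 0.3075]
ee_rot: [[0.968, -0.25, -0.002], [-0.25, -0.968, -0.002], [-0.002, 0.003, -1.0]]
wrist_force: [-0.9, -1.6, 4.5]
gripper_width: 0.203
gripper_force: 30.0
137.0 [-2.5  4. ] -0.17
143.0 [-4.5  8.3] -0.33
149.0 [-6.1 12.7] -0.5
155.0 [-7.2 17.3] -0.67
161.0 [-7.8 22. ] -0.83
```

```bash
python3 -m pendant '[[[-2.5,4,-0.3],[0,0,0]],[[-4.5,8.3,-0.5],[0,0,0]],[[-6.1,12.7,-0.7],[0,0,0]],[[-7.2,17.3,-0.9],[0,0,0]],[[-7.8,22,-1.1],[0,0,0]],[[-7.8,22,-1.1],[0,0,0]],[[-7.8,22,-1.1],[0,0,0]]]'; python3 rows.py 161 5 5
```

```text
time_s: 5.6
tcp_pos: [0.5186, -0.0032, 0.3085]
ee_rot: [[0.968, -0.25, 0.0], [-0.25, -0.968, -0.001], [0.001, 0.001, -1.0]]
wrist_force: [4.8, -2.2, -0.5]
gripper_width: 0.196
gripper_force: 30.0
166.0 [-0.1  3.9] -0.14
171.0 [0.1 7.8] -0.28
176.0 [ 0.6 11.7] -0.42
181.0 [ 1.5 15.6] -0.56
186.0 [ 2.7 19.3] -0.69
```

```bash
python3 -m pendant '[[[0,3.9,-0.1],[0,0,0]],[[0.2,7.8,-0.3],[0,0,0]],[[0.8,11.7,-0.4],[0,0,0]],[[1.7,15.6,-0.6],[0,0,0]],[[2.9,19.3,-0.7],[0,0,0]],[[2.9,19.3,-0.7],[0,0,0]]]'; python3 rows.py 186 5 5
```

```text
time_s: 6.2
tcp_pos: [0.517, -0.0219, 0.3092]
ee_rot: [[0.968, -0.249, 0.002], [-0.249, -0.968, 0.0], [0.002, -0.001, -1.0]]
wrist_force: [5.3, -0.1, 0.3]
gripper_width: 0.203
gripper_force: 30.0
191.0 [1.5 3.6] -0.14
196.0 [3.4 7.1] -0.28
201.0 [ 5.5 10.4] -0.42
206.0 [ 7.9 13.5] -0.56
211.0 [10.6 16.4] -0.69
```

```bash
python3 -m pendant '[[[1.8,3.6,-0.1],[0,0,0]],[[3.8,7,-0.3],[0,0,0]],[[6,10.3,-0.4],[0,0,0]],[[8.4,13.4,-0.6],[0,0,0]],[[11.1,16.3,-0.7],[0,0,0]],[[11.1,16.3,-0.7],[0,0,0]]]'; python3 rows.py 211 5 5
```

```text
time_s: 6.8
tcp_pos: [0.5234, -0.0399, 0.3098]
ee_rot: [[0.968, -0.249, 0.001], [-0.249, -0.968, 0.001], [0.001, -0.001, -1.0]]
wrist_force: [3.1, 2.5, -0.1]
gripper_width: 0.196
gripper_force: 30.0
216.0 [2.9 2.6] -0.14
221.0 [6. 5.] -0.28
226.0 [9.4 7.1] -0.42
231.0 [12.9  8.9] -0.56
236.0 [16.5 10.4] -0.69
```

```bash
python3 -m pendant '[[[3.1,2.5,-0.1],[0,0,0]],[[6.3,4.9,-0.3],[0,0,0]],[[9.7,6.9,-0.4],[0,0,0]],[[13.2,8.6,-0.6],[0,0,0]],[[16.8,10.1,-0.7],[0,0,0]],[[16.8,10.1,-0.7],[0,0,0]]]'; python3 rows.py 236 5 5
```

```text
time_s: 7.4
tcp_pos: [0.5367, -0.0537, 0.3105]
ee_rot: [[0.968, -0.249, -0.0], [-0.249, -0.968, 0.001], [-0.001, -0.001, -1.0]]
wrist_force: [2.3, 3.9, 1.1]
gripper_width: 0.198
gripper_force: 30.0
241.0 [3.8 1.2] -0.14
246.0 [7.6 2. ] -0.28
251.0 [11.5  2.5] -0.42
256.0 [15.4  2.6] -0.56
261.0 [19.3  2.4] -0.69
```

```bash
python3 -m pendant '[[[3.9,1,-0.1],[0,0,0]],[[7.7,1.7,-0.3],[0,0,0]],[[11.6,2.2,-0.4],[0,0,0]],[[15.5,2.3,-0.6],[0,0,0]],[[19.4,2.1,-0.7],[0,0,0]],[[19.4,2.1,-0.7],[0,0,0]]]'; python3 rows.py 261 5 5
```

```text
time_s: 8.0
tcp_pos: [0.5549, -0.0608, 0.3089]
ee_rot: [[0.968, -0.25, -0.003], [-0.25, -0.968, 0.001], [-0.003, -0.0, -1.0]]
wrist_force: [4.5, 1.9, -10.6]
gripper_width: 0.197
gripper_force: 30.0
266.0 [ 3.9 -0.5] -0.14
271.0 [ 7.7 -1.4] -0.28
276.0 [11.5 -2.6] -0.42
281.0 [15.1 -4.2] -0.56
286.0 [18.5 -6. ] -0.69
```

Vertical load jumped to -10.6 N, so the screw is off the thread and hanging in the pinch. I'll release it to let it drop.

```bash
python3 -m pendant '[[[0,0,0],[0,0,0]],[[0,0,0],[0,0,0]]]'; python3 -m pendant '[[[0,0,0],[0,0,0]],[[0,0,0],[0,0,0]],[[0,0,0],[0,0,0]],[[0,0,0],[0,0,0]],[[0,0,0],[0,0,0]]]' 0.5
python3 - <<'E'
from h import *
s=cap("side","s2.png");b=cap("top","t2.png");w=cap("wrist","w2.png")
a=cv2.resize(s["frame"][160:250,225:315],None,fx=4.4,fy=4.4,interpolation=2);d=cv2.resize(w["frame"],(528,396))
cv2.imwrite("pics/z2.png",np.hstack([a,d])[:,:800,::-1])
E
```

```text
time_s: 8.2
tcp_pos: [0.5552, -0.0608, 0.3083]
ee_rot: [[0.968, -0.25, -0.002], [-0.25, -0.968, 0.001], [-0.002, -0.0, -1.0]]
wrist_force: [6.5, 1.8, -11.6]
gripper_width: 0.197
gripper_force: 30.0
time_s: 8.7
tcp_pos: [0.5549, -0.0612, 0.3118]
ee_rot: [[0.968, -0.249, 0.0], [-0.249, -0.968, -0.0], [0.0, 0.0, -1.0]]
wrist_force: [-0.3, -0.8, 0.5]
gripper_width: 0.485
gripper_force: 0.0
```

View pics/z2.png

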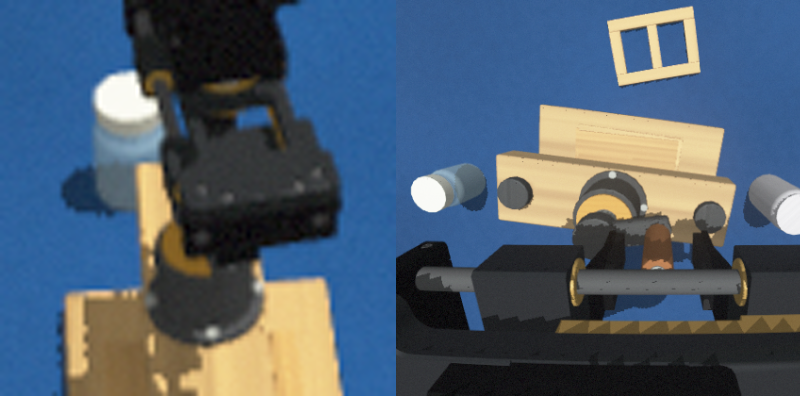

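```bash
python3 - <<'E'
from h import *
w=cap("wrist");c=[.5618,-.0163]
for z in(.2325,.223):
    print(z,proj(w,[[*c,z]]))
im=cv2.resize(w["frame"][170:320,170:320],None,fx=4,fy=4,interpolation=2)
for z,col in((.2325,(255,0,0)),(.223,(0,255,0))):
    t=np.linspace(0,6.3,60);P=np.c_[c[0]+.017*np.cos(t),c[1]+.017*np.sin(t),0*t+z]
    cv2.polylines(im,[((proj(w,P)-170+.5)*4).astype(int)],True,col,1)
cv2.imwrite("pics/z3.png",im[:,:,::-1])
E
```

```text
0.2325 [[206.56879307 260.61024724]]
0.223 [[209.82299486 254.25294545]]
```

View pics/z3.png

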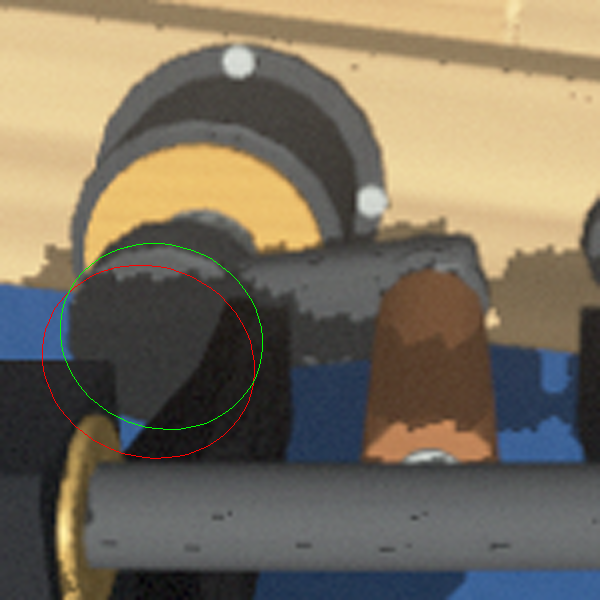

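The green ring (hub at 223 mm) fits the hub, so the screw has dropped into the thread. I'll lower 12 mm and re-grip.

```bash
python3 -m pendant '[[[0,0,6],[0,0,0]],[[0,0,12],[0,0,0]],[[0,0,12],[0,0,0]]]'; python3 -m pendant '[[[0,0,0],[0,0,0]],[[0,0,0],[0,0,0]],[[0,0,0],[0,0,0]],[[0,0,0],[0,0,0]],[[0,0,0],[0,0,0]],[[0,0,0],[0,0,0]]]' 0.1
python3 - <<'E'
from h import *
d=(np.array(r.sense()["tcp_pos"])[:2]-[.5618,-.0163])*1000;print(np.hypot(*d),np.degrees(np.arctan2(d[1],d[0]))%360)
E
python3 rows.py 262 -6 9
```

```text
time_s: 9.2
tcp_pos: [0.5545, -0.0609, 0.2977]
ee_rot: [[0.968, -0.249, -0.003], [-0.249, -0.968, -0.0], [-0.003, 0.001, -1.0]]
wrist_force: [-0.6, 1.0, -0.4]
gripper_width: 0.501
gripper_force: 0.0
time_s: 9.8
tcp_pos: [0.5552, -0.0607, 0.2994]
ee_rot: [[0.968, -0.249, 0.001], [-0.249, -0.968, 0.0], [0.0, -0.001, -1.0]]
wrist_force: [-0.2, 1.4, 0.8]
gripper_width: 0.197
gripper_force: 30.0
44.878287708201526 261.58796025944696
256.0 [-4.7  0.3] 0.17
250.0 [-9.4  0.1] 0.33
244.0 [-14.1  -0.6] 0.5
238.0 [-18.6  -1.8] 0.67
232.0 [-23.   -3.5] 0.83
226.0 [-27.3  -5.6] 1.0
220.0 [-31.2  -8.1] 1.17
214.0 [-34.9 -11.1] 1.33
208.0 [-38.3 -14.4] 1.5
```

```bash
python3 -m pendant '[[[-4.7,0.3,0.2],[0,0,0]],[[-9.4,0.1,0.3],[0,0,0]],[[-14.1,-0.6,0.5],[0,0,0]],[[-18.6,-1.8,0.7],[0,0,0]],[[-23,-3.5,0.8],[0,0,0]],[[-27.3,-5.6,1],[0,0,0]],[[-31.2,-8.1,1.2],[0,0,0]],[[-34.9,-11.1,1.3],[0,0,0]],[[-38.3,-14.4,1.5],[0,0,0]],[[-38.3,-14.4,1.5],[0,0,0]]]'; python3 rows.py 208 -6 9
```

```text
time_s: 10.8
tcp_pos: [0.5213, -0.0367, 0.2978]
ee_rot: [[0.969, -0.249, 0.0], [-0.249, -0.969, 0.001], [-0.0, -0.001, -1.0]]
wrist_force: [2.2, 4.0, -0.1]
gripper_width: 0.199
gripper_force: 30.0
202.0 [-3.  -3.6] 0.17
196.0 [-5.6 -7.6] 0.33
190.0 [ -7.8 -11.8] 0.5
184.0 [ -9.5 -16.1] 0.67
178.0 [-10.7 -20.7] 0.83
172.0 [-11.5 -25.3] 1.0
166.0 [-11.8 -30. ] 1.17
160.0 [-11.6 -34.7] 1.33
154.0 [-10.9 -39.4] 1.5
```

```bash
python3 -m pendant '[[[-2.8,-3.7,0.2],[0,0,0]],[[-5.3,-7.7,0.3],[0,0,0]],[[-7.5,-11.9,0.5],[0,0,0]],[[-9.2,-16.2,0.7],[0,0,0]],[[-10.4,-20.8,0.8],[0,0,0]],[[-11.2,-25.4,1],[0,0,0]],[[-11.5,-30.1,1.2],[0,0,0]],[[-11.3,-34.8,1.3],[0,0,0]],[[-10.6,-39.5,1.5],[0,0,0]],[[-10.6,-39.5,1.5],[0,0,0]]]'; python3 rows.py 154 -6 9
```

```text
time_s: 11.8
tcp_pos: [0.5214, 0.0045, 0.2962]
ee_rot: [[0.969, -0.249, 0.0], [-0.249, -0.969, 0.001], [-0.0, -0.001, -1.0]]
wrist_force: [-0.4, 1.8, 2.0]
gripper_width: 0.203
gripper_force: 30.0
148.0 [ 1.2 -4.6] 0.17
142.0 [ 2.8 -9. ] 0.33
136.0 [  5.  -13.2] 0.5
130.0 [  7.5 -17.2] 0.67
124.0 [ 10.4 -20.8] 0.83
118.0 [ 13.7 -24.2] 1.0
112.0 [ 17.4 -27.2] 1.17
106.0 [ 21.3 -29.8] 1.33
100.0 [ 25.5 -32. ] 1.5
```

```bash
python3 -m pendant '[[[1.2,-4.6,0.2],[0,0,0]],[[2.8,-9,0.3],[0,0,0]],[[5,-13.2,0.5],[0,0,0]],[[7.5,-17.2,0.7],[0,0,0]],[[10.4,-20.8,0.8],[0,0,0]],[[13.7,-24.2,1],[0,0,0]],[[17.4,-27.2,1.2],[0,0,0]],[[21.3,-29.8,1.3],[0,0,0]],[[25.5,-32,1.4],[0,0,0]],[[25.5,-32,1.4],[0,0,0]]]'; python3 rows.py 100 -6 9
```

```text
time_s: 12.8
tcp_pos: [0.5553, 0.0286, 0.2947]
ee_rot: [[0.969, -0.249, 0.003], [-0.249, -0.969, 0.001], [0.002, -0.001, -1.0]]
wrist_force: [0.1, 0.6, 1.8]
gripper_width: 0.193
gripper_force: 30.0
94.0 [ 4.4 -1.7] 0.17
88.0 [ 8.9 -3. ] 0.33
82.0 [13.6 -3.7] 0.5
76.0 [18.3 -4. ] 0.67
70.0 [23.  -3.8] 0.83
64.0 [27.7 -3.1] 1.0
58.0 [32.2 -1.9] 1.17
52.0 [36.6 -0.3] 1.33
46.0 [40.8  1.8] 1.5
```

```bash
python3 -m pendant '[[[4.4,-1.7,0.2],[0,0,0]],[[8.9,-3,0.3],[0,0,0]],[[13.6,-3.7,0.5],[0,0,0]],[[18.3,-4,0.7],[0,0,0]],[[23,-3.8,0.8],[0,0,0]],[[27.7,-3.1,1],[0,0,0]],[[32.2,-1.9,1.2],[0,0,0]],[[36.6,-0.3,1.3],[0,0,0]],[[40.8,1.8,1.4],[0,0,0]],[[40.8,1.8,1.4],[0,0,0]]]'; python3 rows.py 46 -6 9
```

```text
time_s: 13.8
tcp_pos: [0.5938, 0.0154, 0.2933]
ee_rot: [[0.968, -0.25, 0.001], [-0.25, -0.968, -0.001], [0.001, 0.001, -1.0]]
wrist_force: [1.2, -0.9, 0.2]
gripper_width: 0.203
gripper_force: 30.0
40.0 [4.  2.5] 0.17
34.0 [7.7 5.5] 0.33
28.0 [11.   8.8] 0.5
22.0 [14.  12.4] 0.67
16.0 [16.6 16.4] 0.83
10.0 [18.8 20.5] 1.0
4.0 [20.5 24.9] 1.17
-2.0 [21.7 29.5] 1.33
-8.0 [22.5 34.1] 1.5
```

```bash
python3 -m pendant '[[[4,2.5,0.2],[0,0,0]],[[7.7,5.5,0.3],[0,0,0]],[[11,8.8,0.5],[0,0,0]],[[14,12.4,0.7],[0,0,0]],[[16.6,16.4,0.8],[0,0,0]],[[18.8,20.5,1],[0,0,0]],[[20.5,24.9,1.2],[0,0,0]],[[21.7,29.5,1.3],[0,0,0]],[[22.5,34.1,1.5],[0,0,0]],[[22.5,34.1,1.5],[0,0,0]]]'; python3 rows.py 352 -6 9
```

```text
time_s: 14.8
tcp_pos: [0.6059, -0.0236, 0.2919]
ee_rot: [[0.968, -0.25, -0.001], [-0.25, -0.968, -0.001], [-0.0, 0.001, -1.0]]
wrist_force: [-1.7, -0.8, -0.6]
gripper_width: 0.2
gripper_force: 30.0
346.0 [0.3 4.7] 0.17
340.0 [0.1 9.4] 0.33
334.0 [-0.6 14.1] 0.5
328.0 [-1.8 18.6] 0.67
322.0 [-3.5 23. ] 0.83
316.0 [-5.6 27.3] 1.0
310.0 [-8.1 31.2] 1.17
304.0 [-11.1  34.9] 1.33
298.0 [-14.4  38.3] 1.5
```

```bash
python3 -m pendant '[[[0.3,4.7,0.2],[0,0,0]],[[0.1,9.4,0.3],[0,0,0]],[[-0.6,14.1,0.5],[0,0,0]],[[-1.8,18.6,0.7],[0,0,0]],[[-3.5,23,0.8],[0,0,0]],[[-5.6,27.3,1],[0,0,0]],[[-8.1,31.2,1.2],[0,0,0]],[[-11.1,34.9,1.3],[0,0,0]],[[-14.4,38.3,1.5],[0,0,0]],[[-14.4,38.3,1.5],[0,0,0]]]'; python3 rows.py 298 -6 6
```

```text
time_s: 15.8
tcp_pos: [0.5816, -0.0565, 0.2904]
ee_rot: [[0.968, -0.249, -0.002], [-0.249, -0.968, -0.0], [-0.002, 0.001, -1.0]]
wrist_force: [-2.3, 2.0, -0.4]
gripper_width: 0.198
gripper_force: 30.0
292.0 [-3.6  3. ] 0.17
286.0 [-7.6  5.6] 0.33
280.0 [-11.8   7.8] 0.5
274.0 [-16.1   9.5] 0.67
268.0 [-20.7  10.7] 0.83
262.0 [-25.3  11.5] 1.0
```

```bash
python3 -m pendant '[[[-3.6,3,0.2],[0,0,0]],[[-7.6,5.6,0.3],[0,0,0]],[[-11.8,7.8,0.5],[0,0,0]],[[-16.1,9.5,0.7],[0,0,0]],[[-20.7,10.7,0.8],[0,0,0]],[[-25.3,11.5,1],[0,0,0]],[[-25.3,11.5,1],[0,0,0]],[[-25.3,11.5,1],[0,0,0]],[[-25.3,11.5,1],[0,0,0]],[[-25.3,11.5,1],[0,0,0]]]'
python3 - <<'E'
from h import *
w=cap("wrist");c=[.5618,-.0163]
im=cv2.resize(w["frame"][170:320,170:320],None,fx=4,fy=4,interpolation=2)
for z,col in((.223,(255,0,0)),(.213,(0,255,0))):
    t=np.linspace(0,6.3,60);P=np.c_[c[0]+.017*np.cos(t),c[1]+.017*np.sin(t),0*t+z]
    cv2.polylines(im,[((proj(w,P)-170+.5)*4).astype(int)],True,col,1)
cv2.imwrite("pics/z4.png",im[:,:,::-1])
E
```

```text
time_s: 16.8
tcp_pos: [0.5546, -0.0607, 0.2894]
ee_rot: [[0.968, -0.249, -0.002], [-0.249, -0.968, 0.0], [-0.002, 0.001, -1.0]]
wrist_force: [-1.2, 5.2, 0.1]
gripper_width: 0.2
gripper_force: 30.0
```

View pics/z4.png

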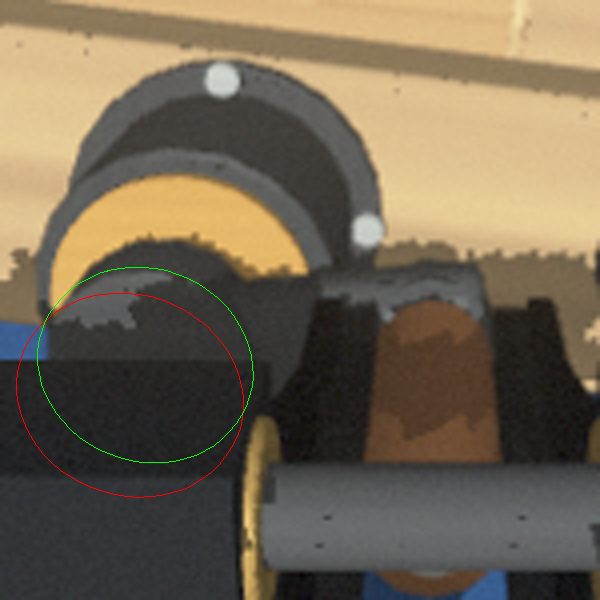

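The hub now fits the ring at 213 mm, one full turn in, and the grip is held at 30 N between the pads, so I'm handing in.

```bash
python3 -c "
from station import r
print(r.finish_job())"
```

```text
the job is handed in; nothing more can be done
None
```

I turned the screw back until it came off the thread, let it drop in, then turned it forward one full turn. The fingers still hold the grip at 30 N, and the job is handed in at 16.8 s; no verdict came back, and I took no final picture check of the can, jar and frame.

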